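# Scan the returned can and hold the sprung bin lid at its balance

### The job

Turn the red can on the scanner's yellow pad until its code patch faces the scanner window squarely, and let go of it standing there. Then take the return bin's sprung lid by its orange grip bar, raise it past its balance point at 50 degrees to about 60 degrees without ever letting it fly back to its stop, and ease it down again to just below balance, about 42 degrees open. The program finishes while still holding the lid still there by the bar, so that a colleague can drop the can in; leave everything else on the counter alone.

Things in the scene. Friction and masses are not known exactly. Their poses are not given: they have to be found in the camera images.
- can: the returned drink can standing on the scanner's yellow pad: red with a yellow band near the foot, 53 diameter, 135 high (131 to the shoulder), about 60 g. Origin at the centre of its underside, z up its axis; its +x axis points out through the marked side.
- can_mark (a point): middle of the white code patch with black bars (28 wide, 52 high) on the can's side, 26.5 from the can's axis and 68 above its underside. A white stripe on the can's silver top runs from its centre to the same side.
- scanner: code scanner, fixed: black base plate 220 (x) x 140 (y) x 12 high, with a grey scanner block 50 x 120 rising to 130 above the counter at its +x end, a green strip on top. Origin at the centre of the plate's underside; its -x axis points out of the window towards the pad and the can. The can faces the window when the can's +x is along the scanner's +x.
- window (a point): centre of the scanner's window (dark glass with a red line) on the block's face, 75 above the counter, 55 along +x from the scanner's origin.
- pad (a point): centre of the round yellow pad, 84 diameter, 100 in front of the window, on the top of the base plate (12 above the counter).
- bin: blue can-return bin, fixed, 210 (x) x 240 (y) x 100 high, with a sprung lid (aluminium frame, clear pane) hinged along its far (+x) rim. Origin at the centre of its underside; its -x side is the front, where the grip bar is.
- lid_hinge (a point): middle of the lid's hinge line, which runs along the bin's y axis: 105 along the bin's +x and 106 above the bin's origin.
- lid_angle (a joint): opening angle of the lid: 0 shut, grows as the front edge swings up and back about the hinge line, end stop at 1.40 rad. The sprung lid balances at 0.87 rad (50 degrees): below that it falls shut by itself, above it the spring throws it open to the stop. About 1 N or less at the grip bar moves or holds it.
- lid: the sprung lid, 210 long, 240 wide, 10 thick, with an orange round grip bar, 12 thick, 150 long along the bin's y axis, standing 50 clear in front of the lid's edge on two arms at its ends. Origin in the middle of the hinge line; the lid and bar extend along its -x axis.
- bar_mid (a point): middle of the grip bar, on its centre line, 260 from the hinge line; level with the hinge, 106 above the counter, when the lid is shut. The bar may roll between the fingers as the lid turns.
- spice_jar: bystander, loose, leave alone: small amber spice jar with red cap, 40 diameter, 75 high, between the scanner and the bin. Origin at the centre of its underside.
- carton: bystander, loose, leave alone: white and blue milk carton, 70 x 70, 190 high, at the back. Origin at the centre of its underside.
- green_can: bystander, loose, leave alone: plain green drink can without code patch, 53 diameter, 135 high, at the right side. Origin at the centre of its underside.
- sauce: bystander, loose, leave alone: amber sauce bottle, 60 diameter, 190 high, at the right side. Origin at the centre of its underside.
- biscuits: bystander, loose, leave alone: yellow biscuit packet, 160 x 60, 45 high, at the left side. Origin at the centre of its underside.
- sweets: bystander, loose, leave alone: orange sweet jar with white cap, 90 diameter, 130 high, at the left side. Origin at the centre of its underside.
There are look-alikes about, which are no part of the job. There is more than one size of the can; the one meant has the size given above.

How it is judged:
By the outcome, as a careful person would: the job done as asked, in the order asked, and still so for the second after the job is handed in, while the arm keeps its last pose, push and grip.
It also fails if it takes over 58 s, if anything falls off the work surface, if the arm or the gripper's body presses on something with over 40 N, if the wrist force passes 120 N, or if a joint passes its speed limit or range.

### The arm

A 6-joint arm with a two-finger parallel gripper is mounted at the origin on the work surface. World frame = base frame: x ahead of the robot, y to its left, z up, the work surface at z = 0. Lengths are in m, angles in rad, forces in N, time in s.
With the tool pointing down it reaches from about 0.3 to 0.85 m from the base axis. Payload 5.4 kg.
Tool frame: the origin (TCP) lies between the finger pads; the fingertips stand 8 mm ahead of it and the grasp point (between the pads) lies 11 mm behind it (finger_overhang is the distance from the TCP to the fingertips, in m); z points along the fingers, y is the line along which they close (so a half turn about z gives the same grasp; the last joint's range is limited). The gripper opens to 85 mm and grips with 20 to 120 N. Pads are 22 mm wide; open, the fingers measure 114 mm over their backs; the gripper's body (76 mm by 85 mm) begins 54 mm behind the grasp point. The pads swing forward as they close: fully open they stand 13 mm farther back than shut.
Start: joints at [0.924, 0.158, 1.597, -0, 1.386, -0.21], TCP at [0.243, 0.521, 0.239] pointing down, gripper open.
Joint ranges: [-2.91, 2.91], [-0.94, 2.29], [0.18, 2.7], [-1.29, 4.43], [0.17, 2.64], [-3, 3]. Speed limits (rad/s): [2.57, 2.57, 3.14, 3.14, 3.14, 3.14].

### API

Orientations are given as a unit quaternion [x, y, z, w].
In Python, from workcell import state, capture, camera_info, finish_job, masks_of, finger_overhang gives the robot as it stands. The module is installed in compiled form; this text tells all that it offers.
- The arm moves only by the shell command python3 -m pendant 'ROWS'. ROWS is JSON, a list of rows, each a list of 5 numbers: the shift along the tool's x, y, z in cm, then the turn about the tool's z in rad, then the opening in per cent of the stroke, from 0 (shut) to 100 (fully open). In form: [[x, y, z, twist, gripper], ...]. A call has 1 to 12 rows; each row shifts and turns the commanded pose from where the row before left it, along the tool's axes as they then stand; what a row does not reach is not made up. A row lasts 1/10 s, in which the tool goes at most 50 mm and 8.59 degrees, less where a joint would pass 70% of its speed; a pose out of reach is approached as far as the arm can. A call with a gripper value outside its range is refused whole. The fingers move at their own pace and stop on an object; the grip force is fixed at half the most. Time passes only in rows, so rows that do not move let the fingers close. It gives the time, the measured TCP pose, the force, the opening and the grip force at its end, in the units of the state.
- state(): the state, without advancing time (a new reading comes with each control period).
- capture(name): name is "scene" or "top"; returns the picture (480x640x3 uint8, red, green, blue); there is no depth.
- camera_info(name): a dict with "K" (3x3 intrinsics, pixels), "pose" (4x4, takes a point from camera to world coordinates). Camera axes: x right, y down, z forward; pixel columns grow to the right and rows downward; lengths in m; the calibration is good to about 2 mm. A picture is of the moment at which its call begins. camera_info takes no time and is no camera call.
- finish_job(): hands the job in; it is judged then, once.
Trained networks look in the newest picture that a camera, given by its name, has taken for a name from the list of things; names that differ only in an ending like _2 or _b are one class to them, and where a whole thing is asked for, a point or a joint stands for the part that bears it (a point fixed in the world has none). Each returns a list of dicts, best first, with "confidence" (0 to 1); they miss things now and then, are a little off and sometimes report something else, mostly with a low value. They report only what shows in the picture. A call takes as long as a camera call. They do not tell look-alikes from the thing itself.
- masks_of(name, camera): "region" (480x640 bool, what is visible of it) and "box" ([left, top, width, height] in pixels, round what is visible of it).
The state is a dict: "time_s": time; "joints": joint angles; "joint_vel": joint speeds; "tau": joint torques, N m; "ee_pos": TCP position; "tool_rot": TCP orientation; "contact_force": force on the tool from outside, world axes, zero at the start; "wrist_torque": the same for the moment, N m; "finger_gap": finger opening in m; "grasp_force": force on a finger pad.
Only numpy, scipy, OpenCV 4.12 (cv2) and the standard library are available. Lean on these libraries where they do the work, as an engineer would, in place of code of your own. Each camera call takes 0.05 s, during which the arm holds its last target. There are 200 camera calls.

## Working session

There is one attempt and no reset: what is moved stays moved. The work goes in short steps, Python scripts to look and compute and a shell command to move; the robot and the scene stay as the last step left them, time stands still between calls to the robot, and variables do not carry over. Pictures are saved under pics/ and viewed, at most 10 in all, crops included, and the job is handed in when it is done.

```bash
mkdir -p pics; python3 - <<'E'
from workcell import *
import cv2,numpy as np
s=state();print(s['time_s'],s['ee_pos'],s['tool_rot'],s['finger_gap'],finger_overhang)
for c in('scene','top'):
    im=capture(c);cv2.imwrite(f'pics/{c}0.png',im[:,:,::-1]);i=camera_info(c);print(c,i['K'],i['pose'])
    for n in('can','scanner','bin','lid','spice_jar','bar_mid','can_mark'):
        print(n,[(round(d['confidence'],2),d['box']) for d in masks_of(n,c)])
E
```

```text
0.0 [0.24292112 0.52052837 0.23830149] [ 2.16674654e-01  9.76243411e-01 -8.61832928e-04 -3.91068940e-04] 0.08545192441503557 0.008
scene [[479.86175523   0.         319.20620767]
 [  0.         479.86175523 236.94017895]
 [  0.           0.           1.        ]] [[ 4.84419514e-01  7.18912181e-01 -4.98500763e-01  1.16740770e+00]
 [ 8.74835654e-01 -3.98444534e-01  2.75507769e-01 -3.42445278e-01]
 [-5.59012952e-04 -5.69567581e-01 -8.21944316e-01  1.06250811e+00]
 [ 0.00000000e+00  0.00000000e+00  0.00000000e+00  1.00000000e+00]]
can [(0.82, [238.7, 261.1, 28.5, 43.5]), (0.8, [254.0, 219.1, 17.2, 34.8]), (0.63, [156.6, 277.7, 52.8, 67.5])]
scanner [(0.56, [218.5, 267.9, 97.3, 94.0])]
bin []
lid [(0.63, [346.0, 154.6, 125.1, 99.4])]
spice_jar [(0.73, [237.1, 259.6, 32.5, 45.0]), (0.64, [291.8, 196.1, 12.4, 25.7]), (0.29, [344.6, 151.8, 123.4, 121.4])]
bar_mid [(0.82, [344.4, 153.5, 123.6, 97.4]), (0.31, [218.3, 271.1, 99.6, 95.6])]
can_mark [(0.95, [155.6, 278.8, 51.1, 63.5]), (0.94, [239.1, 260.4, 31.0, 44.7]), (0.59, [255.0, 219.6, 16.7, 30.4])]
top [[479.90983934   0.         322.1176
[... 187 characters left out ...]
8477]
 [-0.01044216 -0.11917421 -0.99281845  1.53737991]
 [ 0.          0.          0.          1.        ]]
can [(0.83, [382.0, 215.6, 17.2, 22.2]), (0.76, [427.4, 206.9, 39.6, 35.9]), (0.41, [357.2, 267.3, 12.8, 14.7])]
scanner [(0.94, [354.7, 174.1, 57.8, 81.4])]
bin [(0.59, [202.1, 196.5, 85.9, 94.2]), (0.38, [308.5, 154.3, 28.1, 43.2])]
lid [(0.96, [201.1, 195.6, 89.1, 93.8])]
spice_jar [(0.6, [319.3, 285.4, 10.6, 11.7])]
bar_mid [(0.69, [310.3, 158.6, 22.3, 37.7]), (0.56, [377.4, 217.5, 21.2, 25.5]), (0.22, [472.1, 231.7, 33.1, 23.5])]
can_mark [(0.81, [377.4, 217.9, 22.5, 23.3]), (0.76, [426.8, 210.0, 38.7, 33.0]), (0.46, [353.3, 270.9, 15.3, 8.7]), (0.23, [133.7, 282.7, 31.3, 54.1])]
```

View pics/scene0.png

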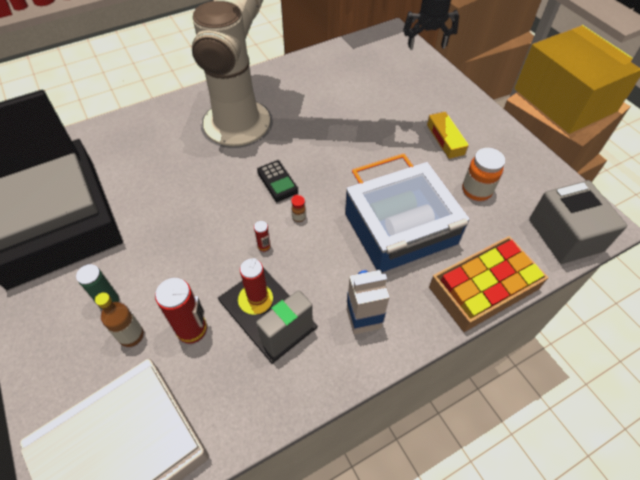

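View pics/top0.png

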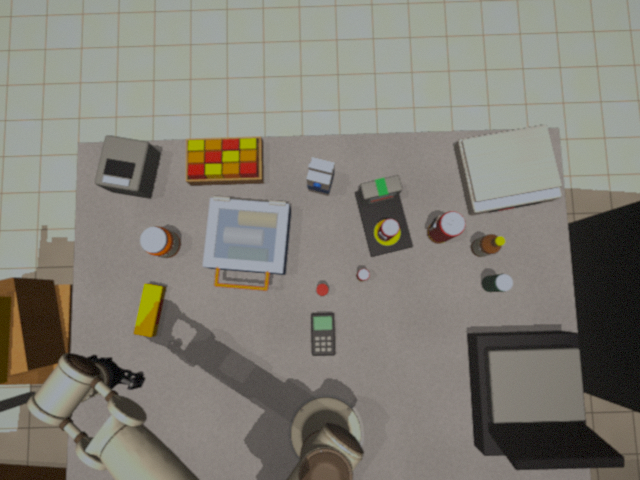

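The top view shows the target can on the pad at (388,230). The big look-alike is at (447,227) and the small one at (363,274). The bin lid is around (247,235), with its orange bar near row 285. Next I'll zoom in.

```bash
python3 - <<'E'
import cv2,numpy as np
t=cv2.imread('pics/top0.png');s=cv2.imread('pics/scene0.png')
r=lambda im,x,y,w,h:cv2.resize(im[y:y+h,x:x+w],(400,300),interpolation=cv2.INTER_CUBIC)
cv2.imwrite('pics/crop0.png',np.vstack([np.hstack([r(t,350,205,80,60),r(s,215,250,80,60)]),np.hstack([r(t,190,190,133,100),r(s,340,140,147,110)])]))
E
```

```text
(no output)
```

View pics/crop0.png

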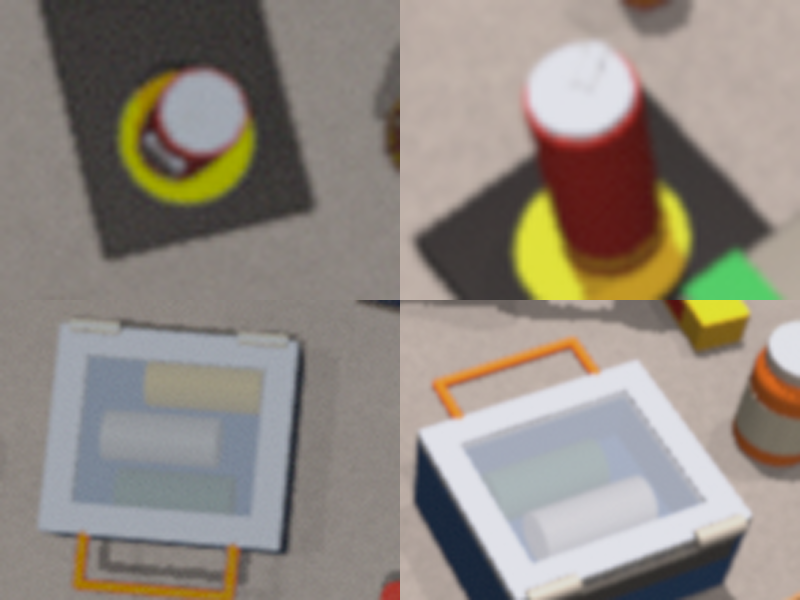

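The code patch shows in the top view at about (383,236), on the can's near-left side. In the scene view it faces away. The bar runs across the bottom of the bin crop. Next I'll measure poses.

```bash
cat >h.py <<'E'
import cv2,numpy as np
from workcell import *
def ray(c,uv,z):
    i=camera_info(c);K,P=np.array(i['K']),np.array(i['pose']);uv=np.atleast_2d(uv)
    d=np.c_[uv,np.ones(len(uv))]@np.linalg.inv(K).T@P[:3,:3].T
    return P[:3,3]+d*((z-P[2,3])/d[:,2])[:,None]
def proj(c,X):
    i=camera_info(c);K,P=np.array(i['K']),np.array(i['pose']);q=(np.atleast_2d(X)-P[:3,3])@P[:3,:3]@K.T
    return q[:,:2]/q[:,2:]
def blob(m,near=None):
    n,l,st,ce=cv2.connectedComponentsWithStats(m.astype(np.uint8))
    k=1+np.argmax(st[1:,4]);return l==k,ce[k],st[k]
def win(m,x,y,w,h):
    o=np.zeros_like(m);o[y:y+h,x:x+w]=m[y:y+h,x:x+w];return o
E
python3 - <<'E'
from h import *
from scipy.optimize import minimize
t=cv2.imread('pics/top0.png');s=cv2.imread('pics/scene0.png')
g=cv2.cvtColor(t,cv2.COLOR_BGR2GRAY).astype(float)
def hsv(i):return cv2.cvtColor(i,cv2.COLOR_BGR2HSV).astype(int)
h=hsv(t);hs=hsv(s)
# plate edges
def edge(rows,x0,x1,sgn):
    o=[]
    for r in rows:
        d=sgn*np.diff(g[r,x0:x1]);d[d<0]=0;o.append((x0+.5+(d*np.arange(len(d))).sum()/d.sum(),r))
    return np.array(o)
for nm,e in(('L',edge(range(212,250),352,372,-1)),('R',edge(range(212,242),401,416,1))):
    W=ray('top',e,.012);p=np.polyfit(W[:,0],W[:,1],1);print(nm,'yaw',np.degrees(np.arctan(p[0])),W.mean(0),np.std(W[:,1]-np.polyval(p,W[:,0])))
# can top, two cams
for c,H,b in(('top',h,(375,210,35,30)),('scene',hs,(238,255,30,25))):
    m,ce,st=blob(win((H[...,2]>150)&(H[...,1]<60),*b));print(c,'cantop',ce,st,ray(c,ce,.147))
# pad yellow hull
for c,H,b in(('top',h,(370,210,40,45)),('scene',hs,(230,270,50,50))):
    m,ce,st=blob(win((H[...,0]>18)&(H[...,0]<38)&(H[...,1]>130),*b));
    cn=cv2.findContours(m.astype(np.uint8),0,1)[0][0];e=cv2.fitEllipse(cv2.convexHull(cn));print(c,'pad',e,ray(c,e[0],.012))
# orange
for c,H,b in(('top',h,(205,265,75,30)),('scene',hs,(345,145,75,45))):
    m=win((H[...,0]>5)&(H[...,0]<22)&(H[...,1]>120)&(H[...,2]>90),*b);y,x=np.nonzero(m)
    W=ray(c,np.c_[x,y],.106);q=W[:,0]<W[:,0].min()+.02+0*W[:,0]
    print(c,'orange',W.min(0),W.max(0),len(W))
    p=np.polyfit(W[q,1],W[q,0],1)
    for _ in range(6):
        q=(W[:,0]-np.polyval(p,W[:,1])<.010);p=np.polyfit(W[q,1],W[q,0],1)
    print('bar slope deg',np.degrees(np.arctan(p[0])),'y',W[q,1].min(),W[q,1].max(),'mid',np.polyval(p,(W[q,1].min()+W[q,1].max())/2))
# lid corners
m,ce,st=blob(win((h[...,2]>140)&(h[...,1]<60),195,190,100,90));cn=cv2.findContours(m.astype(np.uint8),0,1)[0]
cn=max(cn,key=cv2.contourArea);b=cv2.boxPoints(cv2.minAreaRect(cn));print('lid',ray('top',b,.111))
print(g[222:245,374:396].astype(int))
E
```

```text
L yaw 9.139390226286759 [ 0.62042369 -0.13990232  0.012     ] 0.0008863984511179974
R yaw 9.794218058434854 [ 0.62909591 -0.28167112  0.012     ] 0.000551883000774462
top cantop [390.17948718 226.97435897] [382 220  17  15 195] [[ 0.60957617 -0.20769776  0.147     ]]
scene cantop [250.99299475 264.88616462] [238 255  30  25 571] [[ 0.60474755 -0.20545249  0.147     ]]
top pad ((386.797607421875, 232.01519775390625), (26.674747467041016, 27.197872161865234), 109.91082000732422) [[ 0.61318095 -0.21462149  0.012     ]]
scene pad ((255.0526885986328, 298.6965026855469), (31.054508209228516, 35.890380859375), 77.11139678955078) [[ 0.61497814 -0.2165594   0.012     ]]
top orange [0.43750828 0.15384505 0.106     ] [0.50725923 0.31831784 0.106     ] 263
bar slope deg 6.024948398903606 y 0.16034421117632094 0.3183178392683394 mid 0.45099260921915946
scene orange [0.4369119  0.15417683 0.106     ] [0.50352924 0.31758021 0.106     ] 306
bar slope deg 6.3250910101256395 y 0.1573360257185551 0.31758020936050496 mid 0.451192112960373
lid [[0.7461209  0.37458504 0.111     ]
 [0.73738583 0.09170313 
[... 1524 characters left out ...]
7 124 102  63  48  42  43  58
   88 116 138 146]
 [ 77 107 132 136 124  97  72  63  58  71  96 111  99  61  42  51  68  98
  120 136 146 146]
 [ 64  83 119 142 140 124 103  81  65  57  74  83  72  50  53  81 110 127
  138 144 146 146]
 [ 63  70  99 130 141 141 129 119 102  91  84  77  72  80  99 114 135 142
  146 147 146 145]
 [ 60  62  78 107 132 143 144 137 130 122 117 110 112 123 131 140 145 146
  146 145 144 142]
 [ 58  61  64  78 102 125 139 144 145 141 139 137 138 141 146 146 148 148
  145 144 136 123]
 [ 63  63  58  60  72  91 119 134 142 145 145 146 145 147 149 147 144 143
  142 134 116  88]
 [ 62  65  61  58  59  69  84 103 119 132 134 143 141 141 141 138 133 123
  115  98  79  65]]
```

```bash
cat >>h.py <<'E'
def patch(img,c,xy,sat=110,pr=True,z0=.012):
    """unproject side pixels on the can's cylinder -> angle,height of unsaturated (patch) pixels"""
    i=camera_info(c);K,P=np.array(i['K']),np.array(i['pose']);S=8
    u,v=proj(c,[xy[0],xy[1],z0+.07])[0];x0,y0=int(u)-25,int(v)-30
    im=cv2.resize(img[y0:y0+60,x0:x0+50],None,fx=S,fy=S,interpolation=cv2.INTER_LINEAR)
    H=cv2.cvtColor(im,cv2.COLOR_RGB2HSV)
    yy,xx=np.mgrid[:im.shape[0],:im.shape[1]]
    uv=np.c_[x0+(xx.ravel()+.5)/S-.5,y0+(yy.ravel()+.5)/S-.5]
    d=np.c_[uv,np.ones(len(uv))]@np.linalg.inv(K).T@P[:3,:3].T;o=P[:3,3]
    a=(d[:,:2]**2).sum(1);ob=o[:2]-np.array(xy);b=d[:,:2]@ob;cc=ob@ob-.0265**2
    D=b*b-a*cc;ok=D>0;tt=(-b-np.sqrt(np.where(ok,D,0)))/a;X=o+d*tt[:,None]
    ok&=(X[:,2]>z0+.03)&(X[:,2]<z0+.115)
    ang=np.degrees(np.arctan2(X[:,1]-xy[1],X[:,0]-xy[0]));h=X[:,2]-z0
    return ang[ok],h[ok],H.reshape(-1,3)[ok]
E
python3 - <<'E'
from h import *
t=cv2.imread('pics/top0.png')[:,:,::-1];s=cv2.imread('pics/scene0.png')[:,:,::-1]
for xy in((.607,-.2065),(.609,-.2075)):
    a,h,H=patch(t,'top',xy);a=a%360
    for z in np.arange(.04,.11,.01):
        print(round(z,3),[ (int(np.median(H[q,1])),int(np.median(H[q,2]))) if q.sum()>3 else '-' for k in range(80,290,10) for q in [(abs(h-z)<.005)&(a>=k)&(a<k+10)]])
E
```

```text
0.04 [(176, 110), (147, 103), (136, 91), (141, 93), (161, 92), (167, 99), (167, 104), (166, 107), (168, 112), (197, 116), (232, 125), (238, 133), (248, 141), (244, 144), '-', '-', '-', '-', '-', '-', '-']
0.05 [(150, 100), (104, 95), (92, 79), (96, 76), (113, 75), (123, 83), (131, 85), (127, 89), (131, 96), (184, 104), (213, 115), (242, 127), (240, 139), (245, 141), '-', '-', '-', '-', '-', '-', '-']
0.06 [(130, 90), (62, 91), (50, 79), (53, 67), (70, 67), (77, 73), (87, 72), (84, 77), (97, 92), (166, 94), (192, 106), (235, 123), (236, 137), (247, 138), '-', '-', '-', '-', '-', '-', '-']
0.07 [(138, 85), (39, 95), (19, 89), (22, 70), (35, 66), (43, 69), (44, 70), (34, 78), (65, 90), (148, 89), (193, 99), (223, 120), (234, 133), (251, 137), '-', '-', '-', '-', '-', '-', '-']
0.08 [(130, 79), (34, 93), (12, 102), (15, 84), (17, 72), (23, 74), (17, 77), (12, 89), (48, 90), (140, 81), (196, 93), (211, 118), (233, 129), (249, 136), '-', '-', '-', '-', '-', '-', '-']
0.09 [(136, 73), (50, 81), (14, 110), (15, 98), (14, 86), (17, 85), (9, 91), (11, 105), (44, 95), (151, 76), (188, 91), (203
[... 1296 characters left out ...]
93), (11, 110), (32, 101), (134, 76), (175, 85), (187, 102), (227, 119), (241, 127), '-', '-', '-', '-', '-', '-', '-']
0.09 [(156, 77), (93, 74), (14, 110), (17, 106), (20, 98), (21, 99), (13, 106), (15, 120), (44, 99), (146, 76), (161, 82), (188, 100), (222, 117), (229, 132), '-', '-', '-', '-', '-', '-', '-']
0.1 [(163, 77), (140, 72), (39, 95), (28, 102), (36, 98), (35, 101), (19, 107), (17, 117), (69, 92), (153, 76), (163, 81), (196, 97), (222, 119), (214, 136), '-', '-', '-', '-', '-', '-', '-']
0.11 [(157, 82), (152, 78), (91, 88), (58, 97), (63, 93), (66, 98), (43, 101), (41, 106), (104, 85), (158, 76), (167, 78), (189, 100), (210, 124), (199, 143), '-', '-', '-', '-', '-', '-', '-']
```

```bash
python3 -m pendant '[[-3.75,-2.96,0,0,100],[-3.75,-2.96,0,0,100],[-3.75,-2.96,0,0,100],[-3.75,-2.96,0,0,100],[-3.75,-2.96,0,0,100],[-3.75,-2.96,0,0,100],[-3.75,-2.96,0,0,100],[-3.75,-2.96,0,0,100],[-3.75,-2.96,0,0,100],[-3.75,-2.96,0,0,100],[-3.75,-2.96,0,0,100],[-3.75,-2.96,0,0,100]]'
python3 -m pendant '[[-3.75,-2.96,0,0,100],[-3.75,-2.96,0,0,100],[-3.75,-2.96,0,0,100],[-3.75,-2.96,0,0,100],[-2,-1.5,0,0,100],[-1.75,-1.46,0,0,100],[0,0,0,0,100],[0,0,0,0,100],[0,0,0,0,100]]'
python3 - <<'E'
from h import *
s=state();R=__import__('scipy.spatial.transform',fromlist=['x']).Rotation.from_quat(s['tool_rot']).as_matrix()
print(s['joints'],s['contact_force']);print(R)
print('to can',R.T@(np.array([.608,-.207,.100])-s['ee_pos'])*100)
im=capture('scene');cv2.imwrite('pics/s1.png',cv2.resize(im[180:360,130:370,::-1],None,fx=3,fy=3))
E
```

```text
time_s: 2.0
ee_pos: [0.5014, 0.0068, 0.2396]
tool_rot: [0.217, 0.976, 0.0, 0.0]
contact_force: [1.0, 0.7, 0.4]
finger_gap: 0.0852
grasp_force: 0.0
time_s: 2.9
ee_pos: [0.6078, -0.2036, 0.2393]
tool_rot: [0.216, 0.976, 0.0, -0.0]
contact_force: [-0.4, -0.9, 0.1]
finger_gap: 0.0856
grasp_force: 0.0
[-5.11568888e-01  3.27579114e-01  1.39669323e+00  2.92014247e-04
  1.41781426e+00 -1.64640157e+00] [-0.38057999 -0.87969952  0.06188308]
[[-9.06444639e-01  4.22324559e-01 -2.89427780e-04]
 [ 4.22324396e-01  9.06444627e-01  4.93466841e-04]
 [ 4.70753422e-04  3.25067960e-04 -9.99999836e-01]]
to can [-0.17004284 -0.30184604 13.92931768]
```

View pics/s1.png

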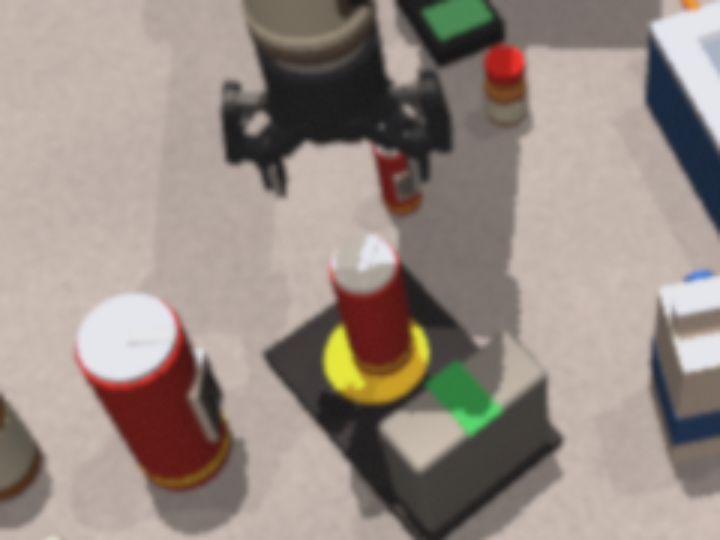

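The open gripper hangs above the target can at crop (330,120). The can is at (365,260) and nothing is in the way. I'll descend and grip.

```bash
python3 -m pendant '[[-0.17,-0.3,3,0,100],[0,0,3.5,0,100],[0,0,3,0,100],[0,0,2.2,0,100],[0,0,1.5,0,100],[0,0,0.7,0,100],[0,0,0,0,100],[0,0,0,0,100]]'; python3 - <<'E'
from workcell import state
s=state();print(s['contact_force'])
E
python3 -m pendant '[[0,0,0,0,60],[0,0,0,0,40],[0,0,0,0,40],[0,0,0,0,40],[0,0,0,0,40],[0,0,0,0,40],[0,0,0,0,40]]'
```

```text
time_s: 3.75
ee_pos: [0.6092, -0.2084, 0.1018]
tool_rot: [0.217, 0.976, -0.0, 0.001]
contact_force: [0.3, -0.1, -0.3]
finger_gap: 0.0856
grasp_force: 0.0
[ 0.30091121 -0.09911806 -0.29570886]
time_s: 4.45
ee_pos: [0.6092, -0.2083, 0.1016]
tool_rot: [0.217, 0.976, -0.0, 0.001]
contact_force: [1.4, 1.4, 6.4]
finger_gap: 0.0518
grasp_force: 62.1
```

```bash
python3 -m pendant '[[0,0,-0.1,0,40],[0,0,-0.1,0,40],[0,0,-0.1,0,40],[0,0,0,0,40]]'
python3 -m pendant '[[0,0,0,0.05,40],[0,0,0,0.1,40],[0,0,0,0.14,40],[0,0,0,0.14,40],[0,0,0,0.14,40],[0,0,0,0.14,40],[0,0,0,0.14,40],[0,0,0,0.14,40],[0,0,0,0.14,40],[0,0,0,0.14,40],[0,0,0,0.14,40],[0,0,0,0.14,40]]'
python3 -m pendant '[[0,0,0,0.14,40],[0,0,0,0.14,40],[0,0,0,0.14,40],[0,0,0,0.14,40],[0,0,0,0.09,40],[0,0,0,0.04,40],[0,0,0,0,40],[0,0,0,0,40]]'
python3 - <<'E'
from h import *
s=state();R=__import__('scipy.spatial.transform',fromlist=['x']).Rotation.from_quat(s['tool_rot']).as_matrix()
print(s['joints'],s['ee_pos'],s['contact_force'],'xyaw',np.degrees(np.arctan2(R[1,0],R[0,0])))
print('centre',R.T@np.array([.614-.6092,-.2145+.2083,0])*100)
im=capture('scene');t=capture('top');cv2.imwrite('pics/s2.png',np.hstack([cv2.resize(im[230:350,200:320,::-1],(400,400),interpolation=2),cv2.resize(t[180:260,345:425,::-1],(400,400),interpolation=2)]))
E
```

```text
time_s: 4.85
ee_pos: [0.608, -0.2081, 0.1029]
tool_rot: [0.217, 0.976, 0.0, -0.0]
contact_force: [0.1, 0.0, -0.1]
finger_gap: 0.0519
grasp_force: 62.3
time_s: 6.05
ee_pos: [0.608, -0.208, 0.1029]
tool_rot: [0.839, 0.543, -0.0, -0.0]
contact_force: [-0.3, -0.1, 0.4]
finger_gap: 0.0519
grasp_force: 62.3
time_s: 6.85
ee_pos: [0.6081, -0.2081, 0.103]
tool_rot: [0.973, 0.231, -0.0, -0.0]
contact_force: [-0.7, -0.4, 0.8]
finger_gap: 0.0522
grasp_force: 62.3
[-5.17287930e-01  4.58391814e-01  1.50668933e+00 -4.21140351e-05
  1.17700178e+00  5.87786779e-01] [ 0.60810977 -0.20805852  0.10303881] [-0.74942328 -0.44549306  0.7927278 ] xyaw 26.684812865822575
centre [ 1.50444460e-01  7.69523454e-01 -3.43132692e-04]
```

View pics/s2.png

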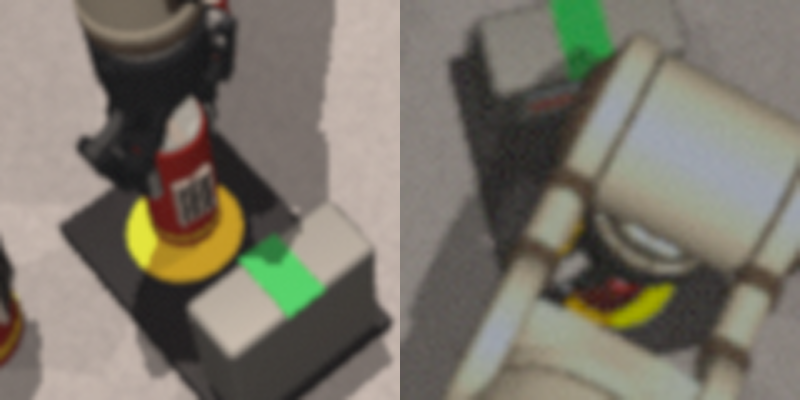

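The patch now faces the block and shows in the scene crop at (195,200). Next I'll measure its angle.

```bash
cat >>h.py <<'E'
def patchfit(img,c,xy,z0=.012):
    a,h,H=patch(img,c,xy,z0=z0)
    L=[];
    for z in np.arange(.05,.09,.005):
        q=(abs(h-z)<.0025);ss=[np.median(H[q&(abs(a-k)<1.5),1]) if (q&(abs(a-k)<1.5)).any() else np.nan for k in range(-90,110,2)]
        L.append(ss)
    L=np.nanmedian(np.array(L),0);return np.arange(-90,110,2),L
E
python3 - <<'E'
from h import *
im=capture('scene')
for xy in((.608,-.208),(.605,-.206),(.611,-.210)):
  k,L=patchfit(im,'scene',xy,.015);print(xy);print([(int(a),int(b)) for a,b in zip(k,L) if b==b])
E
```

```text
(0.608, -0.208)
[(-90, 10), (-88, 13), (-86, 16), (-84, 18), (-82, 28), (-80, 35), (-78, 41), (-76, 51), (-74, 60), (-72, 67), (-70, 71), (-68, 80), (-66, 93), (-64, 109), (-62, 124), (-60, 141), (-58, 156), (-56, 168), (-54, 178), (-52, 185), (-50, 190), (-48, 193), (-46, 191), (-44, 188), (-42, 182), (-40, 173), (-38, 159), (-36, 139), (-34, 119), (-32, 98), (-30, 82), (-28, 69), (-26, 58), (-24, 52), (-22, 48), (-20, 45), (-18, 44), (-16, 45), (-14, 45), (-12, 45), (-10, 44), (-8, 44), (-6, 42), (-4, 42), (-2, 43), (0, 44), (2, 45), (4, 44), (6, 44), (8, 44), (10, 43), (12, 43), (14, 43), (16, 43), (18, 44), (20, 48), (22, 53), (24, 61), (26, 71), (28, 79), (30, 85), (32, 96), (34, 107), (36, 111), (38, 112), (40, 114), (42, 113), (44, 109), (46, 105), (48, 103), (50, 96), (52, 90), (54, 84), (56, 77), (58, 67), (60, 58), (62, 54), (64, 50), (66, 47), (68, 43), (70, 41), (72, 41), (74, 42)]
(0.605, -0.206)
[(-90, 13), (-88, 16), (-86, 16), (-84, 19), (-82, 21), (-80, 21), (-78, 23), (-76, 26), (-74, 27), (-72, 30), (-70, 33), (-68, 37), (-66, 44), (-64, 54), (-62, 67), (-60, 88), 
[... 1038 characters left out ...]
80), (-36, 166), (-34, 147), (-32, 128), (-30, 107), (-28, 89), (-26, 73), (-24, 62), (-22, 55), (-20, 50), (-18, 46), (-16, 44), (-14, 44), (-12, 44), (-10, 44), (-8, 44), (-6, 44), (-4, 43), (-2, 41), (0, 42), (2, 44), (4, 45), (6, 44), (8, 45), (10, 44), (12, 43), (14, 43), (16, 42), (18, 42), (20, 44), (22, 46), (24, 51), (26, 58), (28, 66), (30, 76), (32, 87), (34, 96), (36, 110), (38, 122), (40, 127), (42, 130), (44, 130), (46, 127), (48, 124), (50, 118), (52, 112), (54, 106), (56, 100), (58, 93), (60, 89), (62, 87), (64, 81), (66, 72), (68, 70), (70, 64), (72, 67), (74, 77)]h.py:35: RuntimeWarning: All-NaN slice encountered
  L=np.nanmedian(np.array(L),0);return np.arange(-90,110,2),L
```

```bash
python3 -m pendant '[[0.05,0.25,0,0,40],[0.05,0.25,0,0,40],[0.05,0.25,0,0,40],[0,0,0,-0.08,40],[0,0,0,-0.08,40],[0,0,0,0,40],[0,0,0.1,0,40],[0,0,0.1,0,40],[0,0,0,0,40]]'
python3 -m pendant '[[0,0,0,0,50],[0,0,0,0,60],[0,0,0,0,80],[0,0,0,0,100],[0,0,0,0,100],[0,0,-1,0,100],[0,0,-3,0,100],[0,0,-4,0,100],[0,0,-4,0,100],[0,0,-2,0,100]]'
python3 -m pendant '[[-4.5,0,0,0,100],[-4.5,0,0,0,100],[-4.5,0,0,0,100],[-3,0,0,0,100],[0,0,0,0,100]]'
cat >m.py <<'E'
from h import *
from scipy.optimize import least_squares
import sys
im=capture('scene');t=capture('top');n=sys.argv[1]
cv2.imwrite(f'pics/raws{n}.png',im[:,:,::-1]);cv2.imwrite(f'pics/rawt{n}.png',t[:,:,::-1])
for c,I,b1,b2 in(('top',t,(370,205,40,35),(365,205,45,50)),('scene',im,(232,250,45,35),(225,265,60,60))):
    H=cv2.cvtColor(np.ascontiguousarray(I),cv2.COLOR_RGB2HSV).astype(int)
    y,x=np.nonzero(win((H[...,0]>18)&(H[...,0]<38)&(H[...,1]>130),*b2));
    e=cv2.fitEllipse(cv2.convexHull(np.c_[x,y].astype(np.int32)))
    m,ce,st=blob(win((H[...,2]>135)&(H[...,1]<75),*b1))
    pad=ray(c,e[0],.012)[0];can=ray(c,ce,.147)[0];print(c,'pad',pad,'can',can,'diff',can-pad,'area',st[4])
cv2.imwrite(f'pics/c{n}.png',np.hstack([cv2.resize(im[230:350,200:320,::-1],(400,400),interpolation=2),cv2.resize(t[180:260,345:425,::-1],(400,400),interpolation=2)]))
E
python3 m.py 3
```

```text
time_s: 7.9
ee_pos: [0.6132, -0.2142, 0.1017]
tool_rot: [0.952, 0.307, 0.0, 0.0]
contact_force: [-1.8, -0.1, 2.1]
finger_gap: 0.0521
grasp_force: 62.6
time_s: 8.9
ee_pos: [0.6146, -0.2149, 0.2471]
tool_rot: [0.952, 0.307, 0.002, 0.003]
contact_force: [0.0, -0.8, 0.1]
finger_gap: 0.0857
grasp_force: 0.0
time_s: 9.4
ee_pos: [0.4768, -0.3129, 0.2422]
tool_rot: [0.952, 0.305, -0.0, 0.001]
contact_force: [1.1, 0.6, 0.4]
finger_gap: 0.0852
grasp_force: 0.0
top pad [ 0.61256793 -0.21437909  0.012     ] can [ 0.6107632  -0.21645227  0.147     ] diff [-0.00180473 -0.00207318  0.135     ] area 217
scene pad [ 0.61407428 -0.21694045  0.012     ] can [ 0.6152919  -0.19417034  0.147     ] diff [0.00121762 0.02277012 0.135     ] area 720
```

View pics/c3.png

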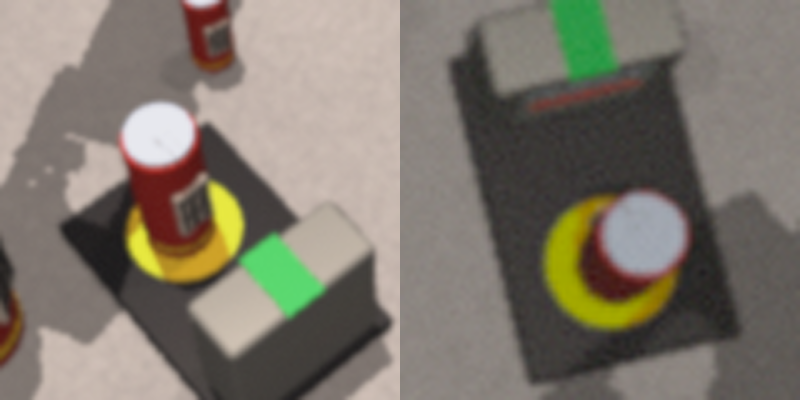

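The can stands upright, centred on the pad, with its patch towards the window at scene crop (193,205). For the exact angle I'll fit a rendered model to the picture.

```bash
cat >fit.py <<'E'
from h import *
from scipy.optimize import least_squares
import sys
n=sys.argv[1]
def fit(c,img,yaw0,box):
    x0,y0,w,h=box;S=4
    obs=(img[...,0].astype(float)-img[...,1])[y0:y0+h,x0:x0+w]
    i=camera_info(c);K,P=np.array(i['K']),np.array(i['pose']);o=P[:3,3]
    yy,xx=np.mgrid[:h*S,:w*S];uv=np.c_[x0+(xx.ravel()+.5)/S-.5,y0+(yy.ravel()+.5)/S-.5]
    d=np.c_[uv,np.ones(len(uv))]@np.linalg.inv(K).T@P[:3,:3].T
    def model(p):
        x,y,yaw,sig,zr=p[:5];ob=o[:2]-[x,y];a=(d[:,:2]**2).sum(1);b=d[:,:2]@ob;D=b*b-a*(ob@ob-.0265**2)
        ok=D>0;X=o+d*((-b-np.sqrt(np.where(ok,D,0)))/a)[:,None];z=X[:,2]-.012
        th=np.arctan2(X[:,1]-y,X[:,0]-x);da=(th-yaw+np.pi)%(2*np.pi)-np.pi
        red=ok&(z>.02)&(z<zr)&~((abs(da)<.014/.0265)&(abs(z-.068)<.026))
        v=np.arctan2(ob[1],ob[0]);B=[]
        for f in(np.ones_like(th),np.sin(th-v),np.cos(th-v),z/.1):
            I=cv2.GaussianBlur((red*f).reshape(h*S,w*S),(0,0),abs(sig)*S+.01);B.append(cv2.resize(I,(w,h),interpolation=cv2.INTER_AREA).ravel())
        pt=cv2.resize(cv2.GaussianBlur((ok&(z<.02)&(z>0)).astype(float).reshape(h*S,w*S),(0,0),abs(sig)*S+.01),(w,h),interpolation=cv2.INTER_AREA).ravel()
        return np.array(B+[pt,np.ones(w*h)]).T
    def res(p):
        A=model(p);k=np.linalg.lstsq(A,obs.ravel(),rcond=None)[0];return A@k-obs.ravel()
    best=None
    for y in np.radians([yaw0-12,yaw0,yaw0+12]):
        r=least_squares(res,[.612,-.2155,y,1.,.131],x_scale=[.002,.002,.05,.3,.003],diff_step=[1e-3,3e-3,.05,.1,.01])
        if best is None or r.cost<best.cost:best=r
    print(c,best.x[:2],'yaw',np.degrees(best.x[2]),'sig',best.x[3],'zr',best.x[4],'rms',np.sqrt(2*best.cost/obs.size))
    return best
s=cv2.imread(f'pics/raws{n}.png')[:,:,::-1]
fit('scene',s,9,(230,252,42,60))
t=cv2.imread(f'pics/rawt{n}.png');g=cv2.cvtColor(t,cv2.COLOR_BGR2GRAY).astype(float)
E
python3 fit.py 3
python3 - <<'E'
from h import *
# scanner yaw: fit plate outline / block in the clean first pictures
def edges(img,pts,zw,c,half=5,n=40):
    """subpixel edge points along the predicted segment pts (world), steepest gradient across it"""
    g=cv2.GaussianBlur(cv2.cvtColor(img,cv2.COLOR_BGR2GRAY).astype(np.float32),(0,0),.7)
    A,B=proj(c,pts);u=(B-A)/np.linalg.norm(B-A);nn=np.array([-u[1],u[0]]);out=[]
    for f in np.linspace(.08,.92,n):
        k=np.arange(-half,half+.01,.25);q=A+f*(B-A)+k[:,None]*nn
        v=cv2.remap(g,q[:,0].astype(np.float32),q[:,1].astype(np.float32),1).ravel();d=abs(np.gradient(v))
        j=d.argmax();out.append((A+f*(B-A)+k[j]*nn).tolist()+[d[j]])
    out=np.array(out);W=ray(c,out[:,:2],zw);return W
O=np.array([.6585,-.2075]);ya=np.radians(9.5);R=np.array([[np.cos(ya),-np.sin(ya)],[np.sin(ya),np.cos(ya)]])
L=lambda x,y,z:[*(O+R@[x,y]),z]
def line(W):
    c=np.median(W,0)[:2];keep=np.ones(len(W),bool)
    for _ in range(5):
        m=W[keep,:2].mean(0);d=np.linalg.svd(W[keep,:2]-m)[2][0];r=(W[:,:2]-m)@[-d[1],d[0]];keep=abs(r)<max(.001,1.5*np.std(r[keep]))
    return np.degrees(np.arctan2(d[1],d[0])),keep.sum(),np.std(r[keep])
for c,f in(('top','pics/rawt3.png'),('top','pics/top0.png'),('scene','pics/raws3.png'),('scene','pics/scene0.png')):
    im=cv2.imread(f)
    for nm,a,b in(('L',(-105,70,12),(45,70,12)),('R',(-105,-70,12),(45,-70,12)),('F',(-110,-65,12),(-110,65,12)),('blkface',(55,-60,130),(55,60,130)),('blkback',(105,-60,130),(105,60,130)),('blkR',(55,-60,130),(105,-60,130)),('blkL',(55,60,130),(105,60,130))):
        a=np.array(a)/1e3;b=np.array(b)/1e3;an,k,sd=line(edges(im,np.array([L(*a),L(*b)]),a[2],c))
        print(f[5:],nm,round((an-(0 if nm in('L','R','blkR','blkL') else 90)+90)%180-90,2),k,round(sd*1e3,2))
E
```

```text
scene [ 0.61377975 -0.21836953] yaw 14.582131172876082 sig 0.7065608028334756 zr 0.14215321407978251 rms 10.949824847384829
rawt3.png L 11.66 25 0.48
rawt3.png R 11.87 23 0.58
rawt3.png F 12.37 32 0.51
rawt3.png blkface 12.41 28 0.51
rawt3.png blkback 12.33 31 0.61
rawt3.png blkR 7.87 27 1.0
rawt3.png blkL 9.5 24 0.58
top0.png L 11.73 24 0.46
top0.png R 12.08 29 0.54
top0.png F 12.03 36 0.5
top0.png blkface 12.44 24 0.45
top0.png blkback 12.26 29 0.56
top0.png blkR -0.4 27 1.55
top0.png blkL 16.69 20 0.78
raws3.png L 12.0 26 0.46
raws3.png R 11.43 38 0.43
raws3.png F 3.48 22 1.6
raws3.png blkface 12.61 21 0.56
raws3.png blkback 11.73 29 0.53
raws3.png blkR 11.26 38 0.45
raws3.png blkL 10.4 34 0.42
scene0.png L 11.45 27 0.47
scene0.png R 11.84 40 0.44
scene0.png F 3.84 23 1.37
scene0.png blkface 12.77 21 0.47
scene0.png blkback 11.78 29 0.52
scene0.png blkR 11.14 37 0.46
scene0.png blkL 10.39 34 0.44
```

```bash
cat >>fit.py <<'E'
E
python3 - <<'E'
import re
src=open('fit.py').read()
src=src.replace("    return best\n","""    A=model(best.x);k=np.linalg.lstsq(A,obs.ravel(),rcond=None)[0];mo=(A@k).reshape(h,w);print(k.round(0))
    V=np.hstack([obs,mo,obs-mo+60]);cv2.imwrite('pics/res.png',cv2.resize(np.clip(V*1.7,0,255).astype(np.uint8),None,fx=6,fy=6,interpolation=0))
    return best
""");open('fit.py','w').write(src)
E
python3 fit.py 3
python3 - <<'E'
from h import *
im=cv2.imread('pics/raws3.png')[:,:,::-1]
for xy in((.6138,-.2184),(.6135,-.2170)):
    k,L=patchfit(im,'scene',xy,.012);print([(int(a),int(b)) for a,b in zip(k,L) if b==b and (a<0 or a>25)])
E
```

```text
scene [ 0.61377975 -0.21836953] yaw 14.582131172876082 sig 0.7065608028334756 zr 0.14215321407978251 rms 10.949824847384829
[ 10. -17.  27.  27.  38.   9.]
[(-90, 175), (-88, 181), (-86, 189), (-84, 192), (-82, 194), (-80, 196), (-78, 196), (-76, 195), (-74, 195), (-72, 195), (-70, 194), (-68, 194), (-66, 193), (-64, 195), (-62, 195), (-60, 195), (-58, 195), (-56, 195), (-54, 194), (-52, 194), (-50, 194), (-48, 194), (-46, 194), (-44, 194), (-42, 194), (-40, 194), (-38, 193), (-36, 194), (-34, 194), (-32, 193), (-30, 193), (-28, 191), (-26, 186), (-24, 177), (-22, 163), (-20, 144), (-18, 122), (-16, 100), (-14, 83), (-12, 68), (-10, 58), (-8, 52), (-6, 49), (-4, 44), (-2, 43), (26, 42), (28, 42), (30, 42), (32, 43), (34, 48), (36, 57), (38, 67), (40, 81), (42, 91), (44, 101), (46, 113), (48, 121), (50, 129), (52, 134), (54, 137), (56, 139), (58, 141), (60, 139), (62, 132), (64, 129), (66, 123), (68, 108), (70, 102), (72, 91), (74, 90)]
[(-90, 190), (-88, 193), (-86, 195), (-84, 194), (-82, 195), (-80, 195), (-78, 194), (-76, 194), (-74, 194), (-72, 194), (-70, 194), (-68, 194), (-66, 193), (-64, 194), (-62, 194), (-60, 195), (-58, 195), (-56, 194), (-54, 194), (-52, 194), (-50, 194), (-48, 194), (-46, 193), (-44, 193), (-42, 193), (-40, 194), (-38, 194), (-36, 193), (-34, 193), (-32, 193), (-30, 189), (-28, 183), (-26, 171), (-24, 156), (-22, 134), (-20, 112), (-18, 92), (-16, 76), (-14, 63), (-12, 55), (-10, 50), (-8, 47), (-6, 43), (-4, 42), (-2, 42), (26, 42), (28, 43), (30, 49), (32, 60), (34, 71), (36, 84), (38, 98), (40, 110), (42, 121), (44, 128), (46, 136), (48, 142), (50, 148), (52, 151), (54, 154), (56, 156), (58, 155), (60, 150), (62, 144), (64, 130), (66, 115), (68, 108), (70, 82), (72, 86)]h.py:35: RuntimeWarning: All-NaN slice encountered
  L=np.nanmedian(np.array(L),0);return np.arange(-90,110,2),L
```

View pics/res.png

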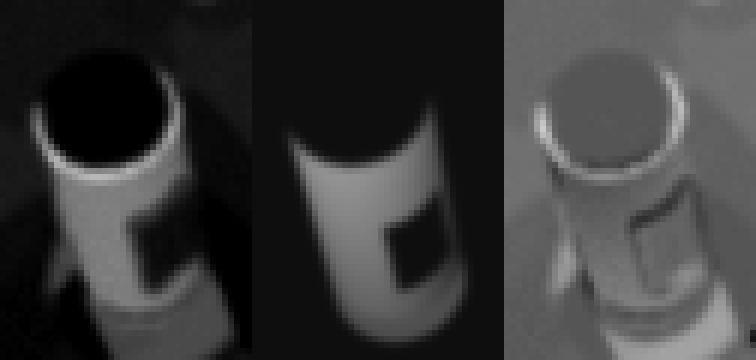

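The residual picture shows the bright shoulder rim and the foot band pulling the fit. I'll restrict it to mid-height pixels.

```bash
python3 - <<'E'
src=open('fit.py').read()
src=src.replace("    def model(p):","""    cc=proj(c,[[.6138,-.2175,.012+.042],[.6138,-.2175,.012+.112]])-[x0,y0];ax=cc[1]-cc[0];L=np.linalg.norm(ax);ax/=L
    py,px=np.mgrid[:h,:w];al=(px-cc[0,0])*ax[0]+(py-cc[0,1])*ax[1];la=-(px-cc[0,0])*ax[1]+(py-cc[0,1])*ax[0]
    # curved cut following the can's ellipse
    Wt=((al>3)&(al<L-7)&(abs(la)<17)).ravel()
    def model(p):""").replace("return A@k-obs.ravel()","return (A@k-obs.ravel())").replace("""        A=model(p);k=np.linalg.lstsq(A,obs.ravel(),rcond=None)[0];return""","""        p=[*p[:4],.2,*p[4:]];A=model(p)[Wt];ob=obs.ravel()[Wt];k=np.linalg.lstsq(A,ob,rcond=None)[0];return A@k-ob
        return""").replace("y,1.,.131]","y,1.,0.]").replace(".3,.003]",".3,.003]").replace("diff_step=[1e-3,3e-3,.05,.1,.01]","diff_step=[1e-3,3e-3,.05,.1,.1]")
src=src.replace("abs(z-.068)<.026","abs(z-.068-p[5])<.026").replace("best.x[4],","best.x[4],Wt.sum(),").replace("(best.x)","([*best.x[:4],.2,best.x[4]])").replace("A=model([","A=model([").replace("lstsq(A,obs.ravel()","lstsq(A[Wt],obs.ravel()[Wt]").replace("mo=(A@k).reshape(h,w)","mo=(A@k*Wt).reshape(h,w)").replace("[1e-3,3e-3,.05,.1,.1]","None").replace("diff_step=None","diff_step=.01")
src=src.replace("least_squares(res,[.612,-.2155,y,1.,0.],","least_squares(lambda q:res(q*SC),np.array([.612,-.2155,y,1.,.001])/SC,").replace("x_scale=[.002,.002,.05,.3,.003],","").replace("    best=None","    SC=np.array([.02,.02,.1,.3,.003]);best=None").replace("        if best","        r.x=r.x*SC\n        if best")
open('fit2.py','w').write(src)
E
python3 fit2.py 3
```

```text
scene [ 0.61073958 -0.218373  ] yaw 22.50179528594428 sig 1.1004782145903662 zr 0.001 179 rms 0.631725412499323
[42. -8. 17. 11.  0.  4.]
```

View pics/res.png

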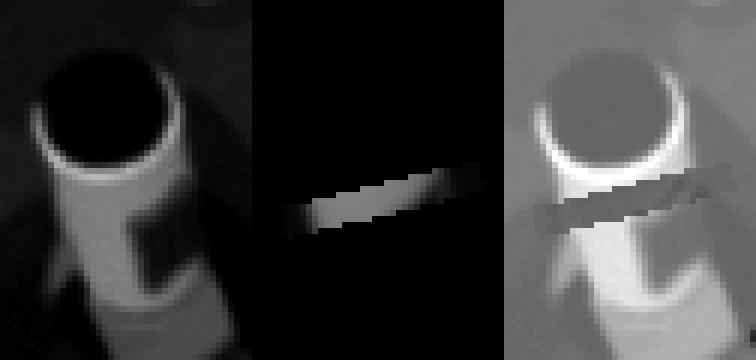

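```bash
for a in -6 -8 -10; do sed "s/al>3/al>$a/" fit2.py >fit3.py; python3 fit3.py 3; done
```

```text
scene [ 0.61130429 -0.21951338] yaw 17.559073715651166 sig 1.51462334449659 zr 0.0007513984453457499 485 rms 2.7539241163329296
[  24.  -12.   41.    7. -277.    4.]
scene [ 0.6123671  -0.21931267] yaw 16.93123957544514 sig 1.3647887019535136 zr 0.0025555777097240415 553 rms 3.1524623133923058
[ 18. -15.  43.  11. -93.   4.]
scene [ 0.6125121  -0.21899819] yaw 15.954301540338411 sig 1.2070443529900412 zr 0.0018603668778963125 622 rms 3.5704859938873272
[ 16. -17.  44.  11.  12.   4.]
```

```bash
python3 - <<'E'
from h import *
A={c:np.mean([capture(c).astype(np.float32) for _ in range(8)],0) for c in('scene','top')}
np.savez('avg.npz',**A)
for c in A:
    I=A[c];cv2.imwrite(f'pics/raw{c[0]}4.png',np.clip(I[:,:,::-1].round(),0,255).astype(np.uint8))
    H=cv2.cvtColor(I/255,cv2.COLOR_RGB2HSV)
    b=(380,205,36,36) if c=='top' else (234,255,28,28)
    m,ce,st=blob(win((H[...,2]>.5)&(H[...,1]<.25),*b));W=ray(c,ce,.147)[0];print(c,ce,st,W)
    th=np.radians(np.arange(-180,180,12));r=np.arange(.006,.0215,.002)
    X=np.array([[W[0]+a*np.cos(t),W[1]+a*np.sin(t),.147] for t in th for a in r]);uv=proj(c,X).astype(np.float32)
    for ch in(0,2):
        v=cv2.remap(I[...,ch],uv[:,0],uv[:,1],cv2.INTER_LINEAR).reshape(len(th),-1)
        print(ch,[(int(np.degrees(t).round()),int(q)) for t,q in zip(th,v.mean(1)*10)])
    u,v=ce.round().astype(int);print(I[v-8:v+9,u-9:u+10].mean(2).round().astype(int))
E
sed "s/al>3/al>-8/" fit2.py >fit3.py; python3 fit3.py 4
```

```text
scene [246.96788009 268.5738758 ] [234 255  28  28 467] [ 0.60916705 -0.21722858  0.147     ]
0 [(-180, 2270), (-168, 2277), (-156, 2287), (-144, 2292), (-132, 2296), (-120, 2304), (-108, 2308), (-96, 2309), (-84, 2308), (-72, 2305), (-60, 2300), (-48, 2291), (-36, 2272), (-24, 2251), (-12, 2259), (0, 2272), (12, 2299), (24, 2293), (36, 2298), (48, 2302), (60, 2304), (72, 2307), (84, 2302), (96, 2297), (108, 2288), (120, 2278), (132, 2271), (144, 2265), (156, 2263), (168, 2267)]
2 [(-180, 2338), (-168, 2344), (-156, 2356), (-144, 2361), (-132, 2365), (-120, 2371), (-108, 2373), (-96, 2374), (-84, 2376), (-72, 2374), (-60, 2368), (-48, 2357), (-36, 2338), (-24, 2314), (-12, 2323), (0, 2337), (12, 2366), (24, 2358), (36, 2365), (48, 2369), (60, 2370), (72, 2370), (84, 2359), (96, 2359), (108, 2354), (120, 2347), (132, 2340), (144, 2335), (156, 2333), (168, 2337)]
[[118 119 123 132 149 168 183 200 208 211 213 209 205 195 176 153 134 121
  118]
 [119 125 142 168 195 214 221 228 230 230 230 230 229 226 218 202 175 145
  126]
 [127 150 184 213 224 230 232 233 234 234 234 234 234 233 231 22
[... 2864 characters left out ...]
167 168 167 167 168 167 167 168 168 165 144
   93]
 [ 61 105 144 163 167 168 167 167 167 167 167 167 167 167 167 167 160 133
   79]
 [ 52  86 126 151 165 168 167 166 168 167 167 167 167 167 167 165 150 112
   62]
 [ 45  61  96 136 162 169 168 168 168 167 167 167 167 168 165 153 126  84
   47]
 [ 42  49  70 110 143 162 167 168 168 168 167 169 168 165 154 127  90  55
   41]
 [ 42  43  51  75 110 138 156 162 163 164 165 164 164 154 131  99  67  45
   39]
 [ 42  40  44  50  70  99 122 132 136 140 141 142 136 122 101  82  64  46
   40]]
scene [ 0.61138429 -0.21905876] yaw 15.743393354912396 sig 1.2991831756101555 zr 0.00041184145833357945 553 rms 3.3371406729714144
[ 16. -17.  45.   8. -48.   5.]
```

```bash
python3 - <<'E'
from h import *
A=np.load('avg.npz')
M=np.array([.451,.238]);ya=np.radians(-6);ex=np.array([np.cos(ya),np.sin(ya)]);ey=np.array([-ex[1],ex[0]])
def edges(g,pts,z,c,half=4,n=40):
    a,b=proj(c,pts);u=(b-a)/np.linalg.norm(b-a);nn=np.array([-u[1],u[0]]);o=[]
    for f in np.linspace(.1,.9,n):
        k=np.arange(-half,half+.01,.25);q=(a+f*(b-a)+k[:,None]*nn).astype(np.float32)
        v=cv2.remap(g,q[:,0],q[:,1],1).ravel();d=abs(np.gradient(v));o.append(q[d.argmax()])
    return ray(c,np.array(o),z)
def line(W):
    keep=np.ones(len(W),bool)
    for _ in range(5):
        m=W[keep,:2].mean(0);d=np.linalg.svd(W[keep,:2]-m)[2][0];r=(W[:,:2]-m)@[-d[1],d[0]];keep=abs(r)<max(.001,1.5*np.std(r[keep]))
    return m,np.degrees(np.arctan2(d[1],d[0]))%180,keep.sum()
for c in A.files:
    I=A[c];g=cv2.GaussianBlur(I[...,:].mean(2),(0,0),.7);sat=cv2.GaussianBlur(I[...,0]-I[...,2],(0,0),.7)
    # bar: ridge centroid of orange-ness across the bar, ends along
    y,x=np.nonzero(sat>60);
    for nm,a,b,z in(('Lside',(.06,.12),(.25,.12),.111),('Rside',(.06,-.12),(.25,-.12),.111),('front',(.05,-.11),(.05,.11),.111)):
        W=edges(g,np.array([[*(M+ex*p[0]+ey*p[1]),z] for p in(a,b)]),z,c);m,an,k=line(W);print(c,nm,an.round(2),k,'local',((m-M)@ex*1e3).round(1),((m-M)@ey*1e3).round(1))
    # bar centre: sample orange-ness in local frame
    xs=np.arange(-.03,.03,.001);ys=np.arange(-.1,.1005,.001)
    G=np.array([[[*(M+ex*p+ey*q),.106] for q in ys] for p in xs]);uv=proj(c,G.reshape(-1,3)).astype(np.float32)
    v=cv2.remap(I[...,0]-I[...,2],uv[:,0],uv[:,1],1).reshape(len(xs),-1)
    cx=[];w=np.clip(v[:,50:151]-25,0,None);cx=(w*xs[:,None])[:].sum(0)/w.sum(0);p=np.polyfit(ys[50:151],cx,1);print(c,'bar centre local x %.1f slope %.2f deg'%(p[1]*1e3,np.degrees(p[0])))
    j=np.argmin(abs(xs-p[1]));pr=v[j-2:j+3].mean(0);th=pr[60:140].mean()/2;on=np.nonzero(pr>th)[0];print('bar y range',ys[on[0]],ys[on[-1]])
s=state();print(s['ee_pos'],s['time_s'],s['joints'])
E
```

```text
scene Lside 173.64 37 local 155.3 119.7
scene Rside 173.71 36 local 158.3 -123.1
scene front 83.63 29 local 48.6 -9.9
scene bar centre local x -0.8 slope 0.35 deg
bar y range -0.07999999999999999 0.08100000000000016
top Lside 173.53 29 local 162.2 120.3
top Rside 173.69 30 local 150.0 -121.0
top front 84.01 30 local 50.1 -2.2
top bar centre local x -0.7 slope 0.33 deg
bar y range -0.07799999999999999 0.08000000000000015
[ 0.47916704 -0.31063958  0.24130472] 10.3 [-7.86707063e-01  1.46870915e-01  1.60587910e+00 -7.51124404e-06
  1.38885863e+00  1.59277895e-01]
```

```bash
python3 -m pendant '[[0,0,0,-0.14,100],[0,0,0,-0.14,80],[0,0,0,-0.14,60],[0,0,0,-0.14,40],[0,0,0,-0.14,40],[0,0,0,-0.14,40],[3,-0.5,0,0,40],[4.8,-0.8,0,0,40],[4.8,-0.8,0,0,40],[4.8,-0.8,0,0,40],[4.8,-0.8,0,0,40],[4.8,-0.8,0,0,40]]'
python3 -m pendant '[[4.8,-0.8,0,0,40],[4.8,-0.8,0,0,40],[4.8,-0.8,0,0,40],[4.8,-0.8,0,0,40],[4.8,-0.8,0,0,40],[3,-0.5,0,0,40],[0,0,0,0,40],[0,0,0,0,40],[0,0,0,0,40]]'
cat >b.py <<'E'
from h import *
from scipy.spatial.transform import Rotation
s=state();R=Rotation.from_quat(s['tool_rot']).as_matrix();p=s['ee_pos']
print(p,'yaw x',np.degrees(np.arctan2(R[1,0],R[0,0])),'to bar cm',R.T@(np.array([.4503,.2380,.095])-p)*100,s['joints'],s['contact_force'],s['time_s'],s['finger_gap'])
E
python3 b.py
```

```text
time_s: 11.5
ee_pos: [0.4626, -0.0357, 0.2415]
tool_rot: [0.744, 0.668, 0.0, 0.0]
contact_force: [1.4, 0.3, 0.4]
finger_gap: 0.0341
grasp_force: 0.0
time_s: 12.4
ee_pos: [0.447, 0.235, 0.2413]
tool_rot: [0.744, 0.668, -0.0, 0.0]
contact_force: [0.2, -0.8, -0.0]
finger_gap: 0.0341
grasp_force: 0.0
[0.44697965 0.23502725 0.24127984] yaw x 83.8698766680815 to bar cm [ 0.33716011  0.29779047 14.62785674] [ 2.44617060e-01 -2.61970482e-02  1.78701611e+00 -4.14863995e-04
  1.38087934e+00  3.51686225e-01] [ 0.15751512 -0.77460411 -0.0173421 ] 12.4 0.034139163809843
```

```bash
python3 -m pendant '[[0.34,0.3,3,0,40],[0,0,3.5,0,40],[0,0,3,0,40],[0,0,2.3,0,40],[0,0,1.5,0,40],[0,0,0.8,0,40],[0,0,0.5,0,40],[0,0,0,0,40],[0,0,0,0,40]]'; python3 b.py
python3 -m pendant '[[0,0,0,0,25],[0,0,0,0,10],[0,0,0,0,5],[0,0,0,0,5],[0,0,0,0,5],[0,0,0,0,5]]'; python3 b.py
```

```text
time_s: 13.3
ee_pos: [0.4509, 0.2389, 0.0962]
tool_rot: [0.744, 0.669, 0.001, 0.0]
contact_force: [-0.7, -0.4, 0.4]
finger_gap: 0.0344
grasp_force: 0.0
[0.45091339 0.23886829 0.09619936] yaw x 83.90747817712379 to bar cm [-0.0929102  -0.05196099  0.11980846] [ 2.50000190e-01  1.54650270e-01  1.90412791e+00 -5.86870998e-05
  1.08119676e+00  3.56362709e-01] [-0.65605838 -0.43103381  0.4275078 ] 13.3 0.03439782584510004
time_s: 13.9
ee_pos: [0.4522, 0.2389, 0.0965]
tool_rot: [0.744, 0.669, 0.002, 0.001]
contact_force: [6.2, -0.9, -0.8]
finger_gap: 0.0098
grasp_force: 58.4
[0.4522182  0.23894499 0.09648849] yaw x 83.91955297963153 to bar cm [-0.11441871 -0.18144462  0.14787567] [ 2.49970408e-01  1.54983398e-01  1.90309379e+00 -9.50334145e-04
  1.07869479e+00  3.56543377e-01] [ 6.16269643 -0.94114376 -0.78628325] 13.9 0.009803823491082888
```

```bash
python3 - <<'E'
import numpy as np
a=np.radians(np.arange(0,62,2));f=26*(1-np.cos(a));u=26*np.sin(a)
print([(int(k),round(x,2),round(-y,2)) for k,x,y in zip(np.arange(2,62,2),np.diff(f),np.diff(u))])
E
python3 -m pendant '[[0,0.15,0,0,5],[0,0,0,0,5]]'; python3 b.py
```

```text
[(2, np.float64(0.02), np.float64(-0.91)), (4, np.float64(0.05), np.float64(-0.91)), (6, np.float64(0.08), np.float64(-0.9)), (8, np.float64(0.11), np.float64(-0.9)), (10, np.float64(0.14), np.float64(-0.9)), (12, np.float64(0.17), np.float64(-0.89)), (14, np.float64(0.2), np.float64(-0.88)), (16, np.float64(0.23), np.float64(-0.88)), (18, np.float64(0.27), np.float64(-0.87)), (20, np.float64(0.3), np.float64(-0.86)), (22, np.float64(0.33), np.float64(-0.85)), (24, np.float64(0.35), np.float64(-0.84)), (26, np.float64(0.38), np.float64(-0.82)), (28, np.float64(0.41), np.float64(-0.81)), (30, np.float64(0.44), np.float64(-0.79)), (32, np.float64(0.47), np.float64(-0.78)), (34, np.float64(0.49), np.float64(-0.76)), (36, np.float64(0.52), np.float64(-0.74)), (38, np.float64(0.55), np.float64(-0.72)), (40, np.float64(0.57), np.float64(-0.71)), (42, np.float64(0.6), np.float64(-0.68)), (44, np.float64(0.62), np.float64(-0.66)), (46, np.float64(0.64), np.float64(-0.64)), (48, np.float64(0.66), np.float64(-0.62)), (50, np.float64(0.68), np.float64(-0.6)), (52, np.float64(0.71), np.float64(-0.57)), (54, np.float64(0.72), np.float64(-0.55)), (56, np.float64(0.74), np.float64(-0.52)), (58, np.float64(0.76), np.float64(-0.49)), (60, np.float64(0.78), np.float64(-0.47))]
time_s: 14.1
ee_pos: [0.4522, 0.2389, 0.096]
tool_rot: [0.744, 0.669, 0.001, 0.0]
contact_force: [1.0, 0.0, 3.2]
finger_gap: 0.0098
grasp_force: 58.9
[0.45220334 0.23892204 0.09596378] yaw x 83.91941916492999 to bar cm [-0.11189441 -0.17958838  0.09615093] [2.49357010e-01 1.58226762e-01 1.90059830e+00 1.42253257e-04
 1.08169834e+00 3.55416633e-01] [1.04405791 0.03315687 3.21224745] 14.1 0.009792472521836187
```

```bash
python3 -m pendant '[[0,0.02,-0.91,0,5],[0,0.05,-0.91,0,5],[0,0.08,-0.9,0,5],[0,0.11,-0.9,0,5],[0,0.14,-0.9,0,5],[0,0.17,-0.89,0,5],[0,0.2,-0.88,0,5],[0,0.23,-0.88,0,5],[0,0.27,-0.87,0,5],[0,0.3,-0.86,0,5],[0,0,0,0,5]]'
python3 - <<'E'
from h import *
s=state();p=s['ee_pos'];print(np.degrees(np.arctan2(p[2]-.096,.26-(p-np.array([.4522,.2389,.096]))[:2]@[.994,-.108])),s['contact_force'],s['wrist_torque'])
im=capture('scene');cv2.imwrite('pics/lid20.png',cv2.resize(im[100:280,320:500,::-1],(600,600),interpolation=2))
E
```

```text
time_s: 15.2
ee_pos: [0.4671, 0.2372, 0.1853]
tool_rot: [0.744, 0.669, -0.0, -0.0]
contact_force: [0.1, 2.0, -2.0]
finger_gap: 0.0101
grasp_force: 58.6
20.029027826081585 [ 0.05561053  2.00726289 -2.04510894] [ 0.30132222  0.26192676 -0.07698611]
```

View pics/lid20.png

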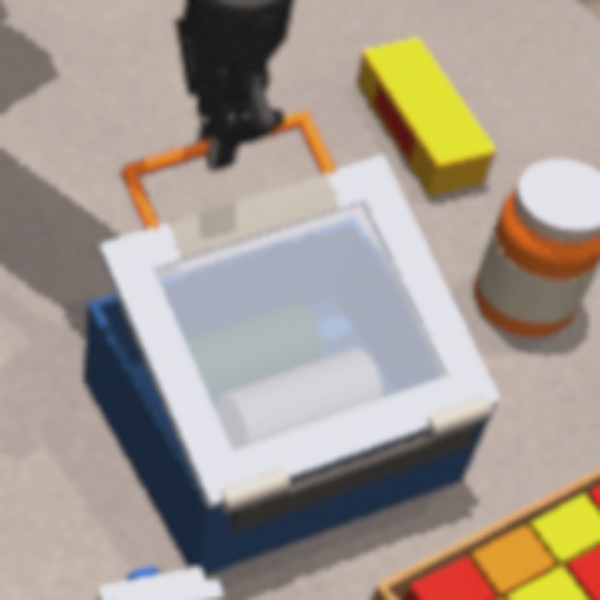

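The lid is about 20° open, with the fingers gripping the middle of the bar at crop (235,135). I'll keep raising it.

```bash
python3 -m pendant '[[0,0.33,-0.85,0,5],[0,0.35,-0.84,0,5],[0,0.38,-0.82,0,5],[0,0.41,-0.81,0,5],[0,0.44,-0.79,0,5],[0,0.47,-0.78,0,5],[0,0.49,-0.76,0,5],[0,0.52,-0.74,0,5],[0,0.55,-0.72,0,5],[0,0.57,-0.71,0,5],[0,0,0,0,5]]'
cat >a.py <<'E'
from h import *
s=state();p=s['ee_pos'];f=.26-(p-np.array([.4522,.2389,.096]))[:2]@[.994,-.108];u=p[2]-.096
print('angle',np.degrees(np.arctan2(u,f)),'radius',np.hypot(u,f),s['contact_force'],s['wrist_torque'],s['grasp_force'])
E
python3 a.py
```

```text
time_s: 16.35
ee_pos: [0.5112, 0.2323, 0.2654]
tool_rot: [0.743, 0.669, -0.001, -0.001]
contact_force: [-11.6, 0.9, 7.8]
finger_gap: 0.0098
grasp_force: 58.9
angle 40.165324359724565 radius 0.2625816150756039 [-11.60836367   0.93444882   7.82940414] [ 0.20015193  2.23911186 -0.09070408] 58.873947858810425
```

```bash
python3 -m pendant '[[0,-0.12,-0.1,0,5],[0,-0.08,-0.06,0,5],[0,0,0,0,5]]'; python3 a.py
```

```text
time_s: 16.65
ee_pos: [0.5103, 0.2324, 0.2644]
tool_rot: [0.744, 0.669, 0.0, 0.0]
contact_force: [-0.9, 1.4, -1.1]
finger_gap: 0.0097
grasp_force: 58.7
angle 39.8839171541759 radius 0.2626592537250214 [-0.9426611   1.391857   -1.05543249] [ 0.34780707  0.50327829 -0.0984705 ] 58.676748275756836
```

```bash
python3 -m pendant '[[0,0.58,-0.7,0,5],[0,0.6,-0.68,0,5],[0,0.62,-0.66,0,5],[0,0.64,-0.64,0,5],[0,0.66,-0.61,0,5],[0,0.68,-0.59,0,5],[0,0,0,0,5]]'; python3 a.py
```

```text
time_s: 17.35
ee_pos: [0.5491, 0.2281, 0.3045]
tool_rot: [0.744, 0.668, 0.001, 0.001]
contact_force: [-2.2, -0.2, 4.0]
finger_gap: 0.0098
grasp_force: 58.9
angle 52.077965302325445 radius 0.2643513748201095 [-2.20663824 -0.18268193  3.99235828] [-0.20313537  0.48997629 -0.04517315] 58.91727805137634
```

```bash
python3 -m pendant '[[0,0.7,-0.56,0,5],[0,0.72,-0.54,0,5],[0,0.74,-0.52,0,5],[0,0,0,0,5],[0,0,0,0,5]]'; python3 a.py
```

```text
time_s: 17.85
ee_pos: [0.5698, 0.2259, 0.32]
tool_rot: [0.744, 0.669, 0.0, 0.001]
contact_force: [-3.8, -3.1, 5.8]
finger_gap: 0.0094
grasp_force: 59.8
angle 57.689206104857085 radius 0.2650759276446245 [-3.76614645 -3.06278106  5.81069362] [-5.14855880e-01  7.12042105e-01 -5.06335759e-04] 59.79217886924744
```

```bash
python3 - <<'E'
from h import *
# lid angle from pictures: orange bar ends in both cameras, compared with prediction for each angle
ex=np.array([.9939,-.1106]);ey=np.array([.1106,.9939]);Hg=np.array([.4512,.2385])+.26*ex
for c in('scene','top'):
    I=capture(c).astype(float);best=[]
    for a in np.arange(50,68,.5):
        r=np.radians(a);B=np.array([[*(Hg-.26*np.cos(r)*ex+y*ey),.106+.26*np.sin(r)] for y in np.r_[-.07:-.035:.002,.035:.07:.002]])
        uv=proj(c,B).astype(np.float32);q=(I[...,0]-I[...,2]).astype(np.float32);best.append((cv2.remap(q,uv[:,0],uv[:,1],1).mean().round(1),a))
    print(c,sorted(best)[-6:])
E
```

```text
scene [(np.float32(130.2), np.float64(56.5)), (np.float32(137.1), np.float64(57.0)), (np.float32(138.1), np.float64(59.0)), (np.float32(142.1), np.float64(57.5)), (np.float32(143.1), np.float64(58.5)), (np.float32(144.6), np.float64(58.0))]
top [(np.float32(41.4), np.float64(58.0)), (np.float32(44.0), np.float64(55.5)), (np.float32(66.2), np.float64(57.5)), (np.float32(68.0), np.float64(56.0)), (np.float32(83.3), np.float64(57.0)), (np.float32(84.1), np.float64(56.5))]
```

```bash
python3 -m pendant '[[0,0.42,-0.29,0,5],[0,0.42,-0.29,0,5],[0,0,0,0,5],[0,0,0,0,5]]'; python3 a.py; python3 - <<'E'
import numpy as np
a=np.radians(np.arange(60,41,-1.5));f=26.3*(1-np.cos(a));u=26.3*np.sin(a)
print([(round(float(x),2),round(float(-y),2)) for x,y in zip(np.diff(f),np.diff(u))])
E
```

```text
time_s: 18.35
ee_pos: [0.5775, 0.225, 0.3249]
tool_rot: [0.744, 0.669, -0.0, 0.0]
contact_force: [-3.3, -4.3, 3.0]
finger_gap: 0.0097
grasp_force: 59.6
angle 59.67556535388294 radius 0.26522617450755387 [-3.28795579 -4.34216691  2.96896786] [-0.58682134  0.86423243 -0.0470089 ] 59.62947607040405
[(-0.59, 0.35), (-0.58, 0.37), (-0.57, 0.38), (-0.56, 0.4), (-0.55, 0.41), (-0.54, 0.43), (-0.53, 0.44), (-0.52, 0.45), (-0.51, 0.47), (-0.49, 0.48), (-0.48, 0.49), (-0.47, 0.51)]
```

```bash
python3 -m pendant '[[0,0,0,0,5],[0,-0.59,0.35,0,5],[0,-0.58,0.37,0,5],[0,-0.57,0.38,0,5],[0,-0.56,0.4,0,5],[0,-0.55,0.41,0,5],[0,-0.54,0.43,0,5],[0,-0.53,0.44,0,5],[0,-0.52,0.45,0,5],[0,-0.51,0.47,0,5],[0,0,0,0,5],[0,0,0,0,5]]'; python3 a.py
```

```text
time_s: 19.55
ee_pos: [0.528, 0.2306, 0.287]
tool_rot: [0.744, 0.669, -0.0, -0.0]
contact_force: [3.9, -4.7, -3.2]
finger_gap: 0.0098
grasp_force: 58.6
angle 46.115181151104174 radius 0.26504446233339385 [ 3.90370765 -4.65153993 -3.16385283] [-0.68033516 -0.53581568 -0.08038441] 58.565102219581604
```

```bash
python3 -m pendant '[[-0.03,-0.41,0.47,0,5],[-0.03,-0.41,0.47,0,5],[-0.02,-0.41,0.47,0,5],[0,0,0,0,5],[0,0,0,0,5],[0,0,0,0,5]]'; python3 a.py
cat >cam.py <<'E'
from h import *
ex=np.array([.9939,-.1106]);ey=np.array([.1106,.9939]);Hg=np.array([.4512,.2385])+.26*ex
for c in('scene','top'):
    I=capture(c).astype(float);best=[]
    for a in np.arange(34,52,.5):
        r=np.radians(a);B=np.array([[*(Hg-.26*np.cos(r)*ex+y*ey),.106+.26*np.sin(r)] for y in np.r_[-.07:-.035:.002,.035:.07:.002]])
        uv=proj(c,B).astype(np.float32);q=(I[...,0]-I[...,2]).astype(np.float32);best.append((float(cv2.remap(q,uv[:,0],uv[:,1],1).mean().round(1)),float(a)))
    print(c,sorted(best)[-5:])
    cv2.imwrite(f'pics/end_{c}.png',I[:,:,::-1])
E
python3 cam.py
```

```text
time_s: 20.15
ee_pos: [0.5162, 0.2318, 0.2742]
tool_rot: [0.743, 0.669, 0.001, -0.0]
contact_force: [2.2, 2.4, -0.7]
finger_gap: 0.0098
grasp_force: 58.9
angle 42.337951495419745 radius 0.26457326016664157 [ 2.16330735  2.44185677 -0.70087862] [ 0.32433423 -0.766526   -0.05674592] 58.91916275024414
scene [(166.6999969482422, 44.5), (168.10000610351562, 46.5), (168.1999969482422, 45.0), (168.89999389648438, 45.5), (168.89999389648438, 46.0)]
top [(72.4000015258789, 42.0), (73.0999984741211, 40.0), (81.69999694824219, 41.5), (83.69999694824219, 40.5), (85.30000305175781, 41.0)][ WARN:0@0.723] global loadsave.cpp:1063 imwrite_ Unsupported depth image for selected encoder is fallbacked to CV_8U.
```

```bash
python3 -m pendant '[[0,-0.13,0.13,0,5],[0,-0.11,0.13,0,5],[0,0,0,0,5],[0,0,0,0,5],[0,0,0,0,5]]'; python3 a.py; python3 cam.py 2>/dev/null; python3 - <<'E'
import cv2,numpy as np
s=cv2.imread('pics/end_scene.png');t=cv2.imread('pics/end_top.png')
cv2.imwrite('pics/end.png',np.hstack([cv2.resize(s[100:400,180:480],(400,400)),cv2.resize(t[100:340,190:430],(400,400))]))
E
```

```text
time_s: 20.75
ee_pos: [0.5138, 0.232, 0.2713]
tool_rot: [0.743, 0.669, 0.001, -0.0]
contact_force: [3.3, 4.9, -0.6]
finger_gap: 0.0095
grasp_force: 58.9
angle 41.51583963908455 radius 0.2644748065868584 [ 3.29961531  4.88357237 -0.57964876] [ 0.67395292 -1.01375589 -0.04307055] 58.90576779842377
scene [(168.60000610351562, 44.0), (169.5, 46.0), (169.89999389648438, 44.5), (170.3000030517578, 45.5), (170.60000610351562, 45.0)]
top [(67.30000305175781, 39.0), (75.0, 41.0), (80.69999694824219, 39.5), (82.9000015258789, 40.5), (85.0999984741211, 40.0)]
```

View pics/end.png

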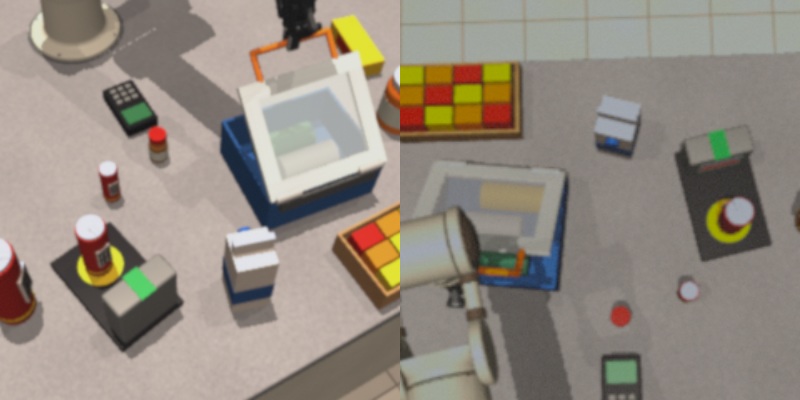

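The lid is held by the bar at about 42°. The can stands on the pad facing the window and nothing else has been disturbed, so I'm handing in.

```bash
python3 -c "
from workcell import *
print(finish_job())"
```

```text
the job is handed in; nothing more can be done
None
```

The job is handed in at about 21 s: the can stands on the pad facing the window to within about 4° (my estimates of its angle ran from 11° to 16°, the scanner's is 12°), and after being raised to about 60° the lid is held by its bar at about 42° (estimates from 40° to 45°).

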